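# Empty the board planer's catch bay

## Task

Pull the planer's see-through flap down all the way open, lay the two planed boards from the bay behind it flat in the yellow tote, then push the flap back up until its catch snaps and it is fully shut. Leave the mug, the squeeze bottle and the spatula where they are.

Things in the scene. Friction and masses are not known exactly. Their poses are not given: they have to be found in the camera images.
- planer: Fixed blue machine, 300 mm wide (y), front to its -x. Origin on the table, below the middle of the flap hinge. Catch bay floor: 30 mm above the table, x = 0 to 140 mm, between cheeks with inner faces at y = +-135 mm. From x = 140 mm the machine body, 165 mm high; from x = 170 mm a housing, 240 mm high. Front sill 36 mm high at x = -12 mm. The shut flap covers the bay.
- flap (a joint): Flap angle: 0 = fully shut (leaning back, away from the robot, 45 degrees from upright), 0.785 = upright, 1.40 = fully open at its stop (leaning 35 degrees towards the robot). Stiff hinge (0.4 N m): stays where it is left. A spring ball catch acts in the last 0.11 rad: overcoming it takes about 10 N at the handle, opening and closing; short of that it is not shut.
- flap_hinge (a point): Middle of the hinge line at the flap's lower edge, 40 mm above the table; the line runs along the planer's y. The frame turns with the flap and at angle 0 is parallel to the planer's.
- flap_handle (a point): Middle of the black round bar handle (120 mm long, along the hinge line, 10 mm thick), 40 mm off the flap's mid plane on its outer side, 150 mm from the hinge measured along the flap. With the flap open it is on the robot's side, lower than the edge. Flap: steel frame with clear window, 266 mm wide, 165 mm from hinge to upper edge, 10 mm thick.
- flap_edge (a point): Middle of the flap's free upper edge, 165 mm from the hinge, in the flap's mid plane.
- board0: Planed light-wood board, 80 x 40 x 15 mm (x, y, z), about 50 g, lying flat on the bay floor, its length roughly along the planer's x. Origin: centre of its underside.
- board1: Second board, the same.
- tote: Fixed open yellow plastic tote, 190 x 270 x 60 mm (x, y, z), walls and floor 5 mm thick. Origin: centre of its underside.
- mug: White mug, 76 mm across, 85 mm tall, handle at its +y; bystander. Origin: centre of its underside.
- squeeze_bottle: Green bottle with a blue nozzle, 60 mm across, 190 mm tall; bystander. Origin: centre of its underside.
- spatula: Spatula 250 mm long lying on the table along its own x; bystander. Origin near the middle of its underside.

How it is judged:
By the outcome, as a careful person would: the job done as asked, in the order asked, and still so for the second after the job is handed in, with the robot touching nothing.
It also fails if it takes over 72 s, if anything falls off the work surface, if the arm or the gripper's body presses on something with over 40 N, if the wrist force passes 120 N, or if a joint passes its speed limit or range.

## Robot

A 7-joint arm with a two-finger parallel gripper is mounted at the origin on the work surface. World frame = base frame: x ahead of the robot, y to its left, z up, the work surface at z = 0. Lengths are in m, angles in rad, forces in N, time in s.
With the tool pointing down it reaches from about 0.425 to 1.025 m from the base axis. Payload 9.4 kg.
Tool frame: the origin (TCP) lies at the very end of the fingers, on their centre line; the grasp point (between the pads) lies 19 mm behind it; z points along the fingers, y is the line along which they close (so a half turn about z gives the same grasp; the last joint's range is limited). The gripper opens to 93 mm and grips with 3 to 60 N. Pads are 15 mm wide; open, the fingers measure 128 mm over their backs; the gripper's body (75 mm by 188 mm) begins 65 mm behind the grasp point.
Start: joints at [-0.077, 0.599, -0.003, 1.599, 0.002, 0.943, -0.08], TCP at [0.725, -0, 0.195] pointing down, gripper open.
Joint ranges: [-2.57, 2.57], [-0.35, 1.97], [-1.29, 1.29], [0.11, 2.56], [-1.05, 4.19], [0.11, 1.86], [-2.63, 2.63]. Speed limits (rad/s): [2.22, 2.22, 3.01, 3.01, 3.14, 3.14, 3.14].

## Interface

Orientations are given as [roll, pitch, yaw] about the fixed x, y, z axes, in that order (R = Rz(yaw) Ry(pitch) Rx(roll)).
In Python, from workcell import ctrl gives the robot as it stands. The module is installed in compiled form; this text tells all that it offers.
- The arm moves only by the tool carry_out, never from a script. Its argument "increments" is a list of rows, each a list of 3 entries, a list of its own where there are three numbers: the shift along the tool's x, y, z in m, then the turn, a rotation vector about the tool's x, y, z in degrees, then the closure, from 0 (fully open) to 1 (shut). In form: [[[dx, dy, dz], [ax, ay, az], claw], ...]. A call has 1 to 8 rows; each row shifts and turns the commanded pose from where the row before left it, along the tool's axes as they then stand; what a row does not reach is not made up. A row lasts 1/10 s, in which the tool goes at most 50 mm and 8.59 degrees, less where a joint would pass 70% of its speed; a pose out of reach is approached as far as the arm can. A call is refused whole if a number of a shift passes 0.05 or a number of a turn 8.59, either way. A call with a gripper value outside its range is refused whole. The fingers move at their own pace and stop on an object; "newtons" is the grip in N (left out, the last holds). Time passes only in rows, so rows that do not move let the fingers close. It gives the time, the measured TCP pose, the force, the opening and the grip force at its end, in the units of the state.
- ctrl.observe(): the state, without advancing time (a new reading comes with each control period).
- ctrl.snapshot(name): name is "scene" or "side" or "wrist"; returns a dict with "pixels" (400x640x3 uint8, blue, green, red), "camera_matrix" (3x3 intrinsics, pixels), "camera_from_world" (4x4, takes a point from world to camera coordinates); the wrist camera has in their place "tool_from_camera" (4x4, takes a point from camera to tool coordinates, whose origin is the TCP and whose axes are the flange's). Camera axes: x right, y down, z forward; pixel columns grow to the right and rows downward; lengths in m; the calibration is good to about 2 mm. A picture is of the moment at which its call begins: read the wrist's pose just before it. There is no depth.
- ctrl.sign_off(): hands the job in; it is judged then, once.
The state is a dict: "time_s": time; "q": joint angles; "qvel": joint speeds; "tau": joint torques, N m; "eef_pos": TCP position; "tool_rot": TCP orientation; "wrist_force": force on the tool from outside, world axes, zero at the start; "wrist_torque": the same for the moment, N m; "width": finger opening in m; "grip_force": force on a finger pad.
Only numpy, scipy, OpenCV 4.12 (cv2) and the standard library are available. Lean on these libraries where they do the work, as an engineer would, in place of code of your own. Each camera call takes 0.05 s, during which the arm holds its last target. There are 200 camera calls.

## Working session

There is one attempt and no reset: what is moved stays moved. The work goes in short steps, Python scripts to look and compute and a tool call to move; the robot and the scene stay as the last step left them, time stands still between calls to the robot, and variables do not carry over. Pictures are saved under pics/ and viewed, at most 10 in all, crops included, and the job is handed in when it is done.

Besides the shell and the picture viewer there is one more tool, called after ">>>" as name(argument=value, ...), one argument or row to a line, values as JSON. carry_out: Moves the arm, as the interface text tells. Its arguments: {"type":"object","properties":{"increments":{"type":"array","items":{"type":"array"}},"newtons":{"type":"number"}},"required":["increments"]}

```bash
mkdir -p pics; ls
cat > h.py <<'E'
import numpy as np, cv2
from scipy.spatial.transform import Rotation as R
from workcell import ctrl
def ray(s,u,v):
    K=s["camera_matrix"];T=np.linalg.inv(s["camera_from_world"])
    d=T[:3,:3]@np.linalg.inv(K)@np.array([u,v,1.]); return T[:3,3],d
def onz(s,u,v,z):
    o,d=ray(s,u,v); return o+d*(z-o[2])/d[2]
def proj(s,p):
    T=s["camera_from_world"]; c=T[:3,:3]@np.asarray(p,float)+T[:3,3]; q=s["camera_matrix"]@c; return q[:2]/q[2]
E
python3 - <<'E'
from h import *
import pickle
o=ctrl.observe(); print({k:np.round(v,3) for k,v in o.items()})
for n in ["scene","side"]:
    s=ctrl.snapshot(n); cv2.imwrite(f"pics/{n}0.png",s["pixels"]); pickle.dump(s,open(n+".pkl","wb"))
    print(n,np.round(np.linalg.inv(s["camera_from_world"])[:3],3).tolist(), s["camera_matrix"][0])
E
```

```text
pics
{'time_s': np.float64(0.0), 'q': array([-0.077,  0.6  , -0.003,  1.6  ,  0.002,  0.943, -0.08 ]), 'qvel': array([-0.001, -0.   ,  0.001,  0.002,  0.   ,  0.   , -0.001]), 'tau': array([ 1.0000e-03, -7.6506e+01,  1.4980e+00, -2.5234e+01, -5.2000e-02,
        1.7000e-02,  0.0000e+00]), 'eef_pos': array([ 0.724, -0.   ,  0.194]), 'tool_rot': array([-3.14 ,  0.   ,  1.571]), 'wrist_force': array([-0.082,  0.015, -0.198]), 'wrist_torque': array([-0.01 , -0.04 ,  0.032]), 'grip_force': np.float64(0.0), 'width': np.float64(0.093)}
scene [[-0.863, 0.35, -0.365, 0.921], [0.505, 0.625, -0.595, 0.634], [0.02, -0.697, -0.717, 0.837]] [420.62102975   0.         316.34276199]
side [[0.711, -0.483, 0.511, -0.197], [-0.703, -0.507, 0.499, -0.706], [0.019, -0.714, -0.7, 1.181]] [468.35059925   0.         320.32334862]
```

View pics/scene0.png

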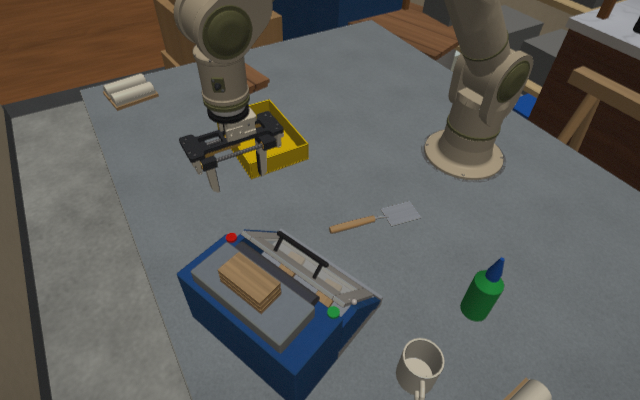

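View pics/side0.png

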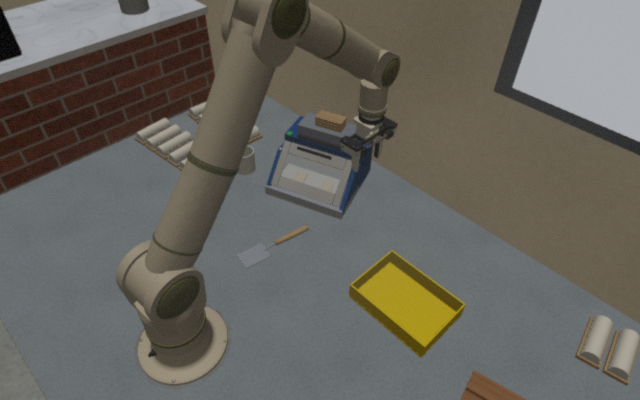

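The scene view shows the planer at about (280,310), the tote at (270,140), the spatula at (375,220), the mug at (420,365) and the bottle at (480,295). The side view shows the planer's front at (310,180) and the whole tote at (405,300). I'll enlarge the planer and mask the tote next.

Run:
```python
from h import *
import pickle
s=pickle.load(open("side.pkl","rb")); c=pickle.load(open("scene.pkl","rb"))
a=cv2.resize(s["pixels"][105:225,250:390],None,fx=4,fy=4,interpolation=cv2.INTER_CUBIC)[:, :]
cv2.imwrite("pics/sidecrop.png",a)
a=cv2.resize(c["pixels"][215:400,170:390],None,fx=3,fy=3,interpolation=cv2.INTER_CUBIC)
cv2.imwrite("pics/scenecrop.png",a)
h=cv2.cvtColor(s["pixels"],cv2.COLOR_BGR2HSV)
m=cv2.inRange(h,(20,150,60),(35,255,255))
k=max(cv2.findContours(m,0,2)[0],key=cv2.contourArea)
hull=cv2.convexHull(k); p=cv2.approxPolyDP(hull,4,True)[:,0]
for u,v in p: print(u,v,np.round(onz(s,u,v,.06),3),np.round(onz(s,u,v,0),3))
for n,s_,rng in [("scene",c,(20,150,60,35,255,255)),("red",c,(0,150,100,5,255,255)),("redS",s,(0,150,100,5,255,255)),("green",c,(50,150,60,75,255,255)),("greenS",s,(50,150,60,75,255,255))]:
    h=cv2.cvtColor(s_["pixels"],cv2.COLOR_BGR2HSV); m=cv2.inRange(h,rng[:3],rng[3:])
    for k in cv2.findContours(m,0,2)[0]:
        if cv2.contourArea(k)>8: print(n,cv2.boundingRect(k),k[:,0].mean(0))
```

```text
391 251 [ 0.619 -0.22   0.06 ] [ 0.663 -0.194  0.   ]
464 304 [ 0.618 -0.483  0.06 ] [ 0.662 -0.471  0.   ]
421 356 [ 0.405 -0.493  0.06 ] [ 0.437 -0.481  0.   ]
349 295 [ 0.408 -0.239  0.06 ] [ 0.44  -0.214  0.   ]
350 285 [ 0.435 -0.218  0.06 ] [ 0.469 -0.192  0.   ]
scene (237, 149, 23, 30) [248.71428571 163.76190476]
scene (230, 138, 26, 15) [241.79487179 145.35897436]
scene (248, 100, 60, 74) [276.73626374 138.20879121]
red (226, 233, 10, 9) [229.93333333 237.73333333]
green (327, 307, 12, 11) [331.         311.76923077]
green (463, 271, 41, 50) [481.63736264 295.52747253]
```

View pics/sidecrop.png

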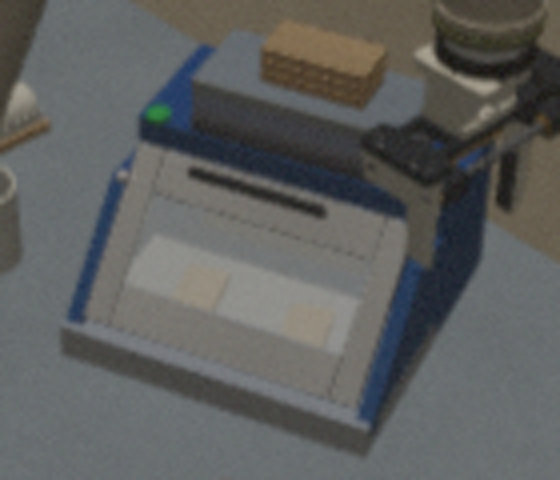

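View pics/scenecrop.png

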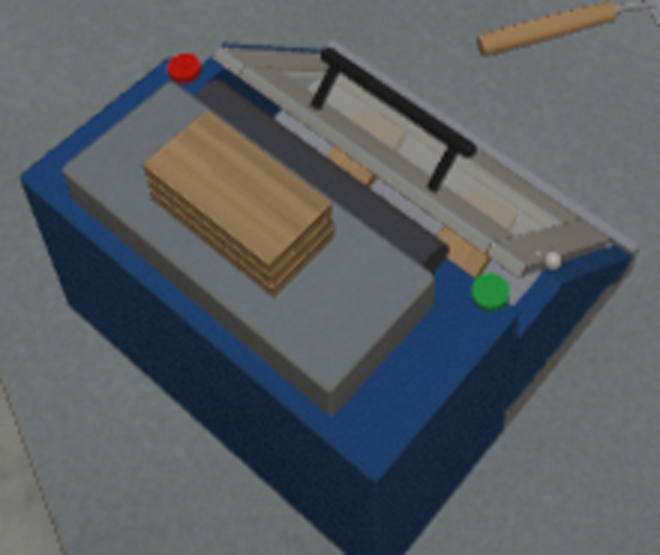

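The side crop shows the sill's top front corners at about px (266,186) and (342,212) and the handle from (297,148) to (331,158). Two boards are visible through the window. The scene crop shows the handle from (280,233) to (326,265). Next I'll triangulate the handle and get the boards by casting rays.

```bash
cat >> h.py <<'E'
def tri(a,b):
    (o,d),(p,e)=a,b; d=d/np.linalg.norm(d);e=e/np.linalg.norm(e)
    t=np.linalg.lstsq(np.c_[d,-e],p-o,rcond=None)[0]; x,y=o+d*t[0],p+e*t[1]
    return (x+y)/2,np.linalg.norm(x-y)
E
python3 - <<'E'
from h import *
import pickle
s=pickle.load(open("side.pkl","rb")); c=pickle.load(open("scene.pkl","rb"))
r=lambda x:np.round(x,4)
# sharpen handle ends: dark mask
for n,S,(x0,y0,x1,y1) in [("side",s,(293,144,336,164)),("scene",c,(276,228,330,270))]:
    g=S["pixels"][y0:y1,x0:x1].max(2); m=(g<55).astype(np.uint8)
    k=max(cv2.findContours(m,0,2)[0],key=cv2.contourArea)[:,0]+[x0,y0]
    print(n,k[k[:,0].argmin()],k[k[:,0].argmax()],k.mean(0))
H=[]
for u,w in [((297.5,148),(326,265)),((331.2,158),(280,232.7))]:
    p,e=tri(ray(s,*u),ray(c,*w)); H.append(p); print("handle end",r(p),r(e))
print("len",np.linalg.norm(H[0]-H[1]), "mid",r((H[0]+H[1])/2))
for u in [(266.3,186.3),(342,212)]: print("sill",r(onz(s,*u,.036)))
# planer body rear top corner in scene, buttons
px=lambda a,b:(170+a/3,215+b/3)
for n,u,z in [("redbtn",px(184,68),.17),("greenbtn",px(490,292),.17),("rearL",px(22,178),.165),("rearR",px(375,482),.165)]:
    print(n,r(onz(c,*u,z)))
cp=lambda a,b:(250+a/4,105+b/4)
for n,pts in [("bA",[(180,295),(218,308),(228,270),(190,262)]),("bB",[(286,335),(325,345),(333,310),(297,303)])]:
    for q in pts: print(n,r(onz(s,*cp(*q),.045)))
for n,pts in [("scA",[(335,147),(372,165),(362,185)]),("scB",[(445,225),(488,258),(475,275)])]:
    for q in pts: print(n,r(onz(c,*px(*q),.045)))
h=cv2.cvtColor(s["pixels"],cv2.COLOR_BGR2HSV)[[175,184],[300,327]];print(h)
E
```

```text
side [307 144] [329 151] [318.12195122 146.58536585]
scene [276 244] [328 265] [299.13483146 249.04494382]
handle end [0.6587 0.2471 0.173 ] 0.0023
handle end [0.7013 0.1305 0.1729] 0.0093
len 0.12410960948186675 mid [0.68   0.1888 0.173 ]
sill [0.5454 0.2903 0.036 ]
sill [0.6489 0.0148 0.036 ]
redbtn [0.7881 0.0952 0.17  ]
greenbtn [0.6974 0.3378 0.17  ]
rearL [0.9086 0.1234 0.165 ]
rearR [0.8066 0.399  0.165 ]
bA [0.6406 0.242  0.045 ]
bA [0.6536 0.2056 0.045 ]
bA [0.6958 0.237  0.045 ]
bA [0.678  0.2692 0.045 ]
bB [0.6729 0.1383 0.045 ]
bB [0.6888 0.1054 0.045 ]
bB [0.7267 0.1324 0.045 ]
bB [0.7099 0.1614 0.045 ]
scA [0.6934 0.1213 0.045 ]
scA [0.6768 0.1494 0.045 ]
scA [0.6915 0.1613 0.045 ]
scB [0.6555 0.2209 0.045 ]
scB [0.6427 0.2591 0.045 ]
scB [0.6577 0.2659 0.045 ]
[[ 19  41 150]
 [ 18  38 147]]
```

>>> carry_out(
  increments=[
    [[0,0,-0.008],[0,0,8.59],1],
    [[0,0,-0.008],[0,0,8.59],1],
    [[0,0,-0.008],[0,0,8.59],1],
    [[0,0,-0.008],[0,0,8.59],1],
    [[0,0,-0.008],[0,0,8.59],1],
    [[0,0,-0.008],[0,0,8.59],1],
    [[0,0,-0.008],[0,0,8.59],1],
    [[0,0,-0.008],[0,0,8.59],1],
  ],
  newtons=30,
)

```text
time_s: 0.9
eef_pos: [0.7247, 0.0001, 0.2589]
tool_rot: [-3.141, 0.001, 0.365]
wrist_force: [-0.1, 0.9, 0.5]
width: 0.0334
grip_force: 0.0
```

```bash
cat >> h.py <<'E'
YAW=np.radians(20.35); O=np.array([.6073,.1622,0])
RP=R.from_euler("z",YAW)
def P(x,y,z): return O+RP.apply([x,y,z])
def toP(w): return RP.inv().apply(np.asarray(w)-O)
def delta(target,yaw=YAW,tilt=0):
    """tool-frame shift and turn (deg) to tool with x along yaw, tilted so fingers lean forward by tilt"""
    o=ctrl.observe(); A=R.from_euler("xyz",o["tool_rot"])
    B=R.from_euler("z",yaw)*R.from_euler("y",-tilt,degrees=True)*R.from_euler("x",180,degrees=True)
    print("at P",np.round(toP(o["eef_pos"]),4),"W",np.round(o["eef_pos"],4),"rpy",np.round(np.degrees(o["tool_rot"]),2),"F",np.round(o["wrist_force"],1),"w",round(float(o["width"]),4),"t",o["time_s"])
    print(" shift",np.round(A.inv().apply(np.asarray(target)-o["eef_pos"]),4)," turn",np.round(np.degrees((A.inv()*B).as_rotvec()),2))
E
python3 -c "
from h import *
delta([.6945,.194,.156])"
```

```text
at P [ 0.0537 -0.1928  0.2589] W [7.247e-01 1.000e-04 2.589e-01] rpy [-1.7998e+02  5.0000e-02  2.0940e+01] F [-0.1  0.9  0.5] w 0.0334 t 0.9
 shift [ 0.0411 -0.1918  0.1029]  turn [-0.02  0.05  0.59]
```

>>> carry_out(
  increments=[
    [[0.01,-0.048,0],[0,0,0.6],1],
    [[0.01,-0.048,0],[0,0,0],1],
    [[0.01,-0.048,0],[0,0,0],1],
    [[0.011,-0.048,0],[0,0,0],1],
    [[0,0,0.025],[0,0,0],1],
    [[0,0,0.025],[0,0,0],1],
    [[0,0,0.012],[0,0,0],1],
    [[0,0,0],[0,0,0],1],
  ],
)

```text
time_s: 1.7
eef_pos: [0.6939, 0.1936, 0.195]
tool_rot: [3.142, 0.004, 0.361]
wrist_force: [-0.1, -0.2, 0.7]
width: 0.0004
grip_force: 0.0
```

```bash
python3 -c "
from h import *
delta([.6945,.194,.156])
s=ctrl.snapshot('scene'); cv2.imwrite('pics/hook.png',cv2.resize(s['pixels'][150:330,180:400],None,fx=3,fy=3,interpolation=2))"
```

```text
at P [ 0.0921 -0.0007  0.195 ] W [0.6939 0.1936 0.195 ] rpy [180.     0.21  20.67] F [-0.1 -0.2  0.7] w 0.0004 t 1.7
 shift [ 0.0008 -0.0002  0.039 ]  turn [0.   0.21 0.32]
```

View pics/hook.png

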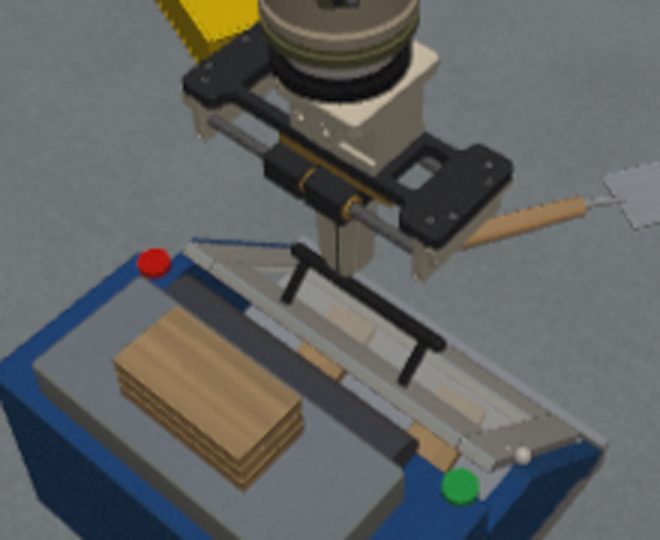

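The fingertip is just above the bar, at about crop (345,275), between the handle posts at (295,290) and (410,370). I'll go down behind the bar.

>>> carry_out(
  increments=[
    [[0.001,0,0.01],[0,0,0],1],
    [[0,0,0.01],[0,0,0],1],
    [[0,0,0.01],[0,0,0],1],
    [[0,0,0.007],[0,0,0],1],
    [[0,0,0],[0,0,0],1],
  ],
)

```text
time_s: 2.25
eef_pos: [0.6953, 0.1942, 0.1586]
tool_rot: [-3.141, 0.002, 0.361]
wrist_force: [0.4, 0.2, -0.1]
width: 0.0003
grip_force: 0.0
```

>>> carry_out(
  increments=[
    [[-0.012,0,-0.002],[0,0,0],1],
    [[-0.015,0,-0.003],[0,0,0],1],
    [[-0.02,0,-0.003],[0,0,0],1],
    [[-0.02,0,-0.002],[0,0,0],1],
    [[-0.02,0,0],[0,0,0],1],
    [[-0.02,0,0],[0,0,0],1],
    [[-0.02,0,0.001],[0,0,0],1],
    [[-0.02,0,0.001],[0,0,0],1],
  ],
)

```text
time_s: 3.05
eef_pos: [0.5572, 0.1419, 0.1688]
tool_rot: [-3.141, -0.001, 0.361]
wrist_force: [-0.6, -0.3, -0.5]
width: 0.0002
grip_force: 0.0
```

```bash
python3 -c "
from h import *
delta(P(-.053,0,.16))
s=ctrl.snapshot('scene'); cv2.imwrite('pics/pull.png',cv2.resize(s['pixels'][150:380,170:420],None,fx=2.5,fy=2.5,interpolation=2))"
```

```text
at P [-0.054  -0.0016  0.1688] W [0.5572 0.1419 0.1688] rpy [-1.7999e+02 -6.0000e-02  2.0670e+01] F [-0.6 -0.3 -0.5] w 0.0002 t 3.05
 shift [ 0.001  -0.0016  0.0088]  turn [-0.01 -0.06  0.32]
```

View pics/pull.png

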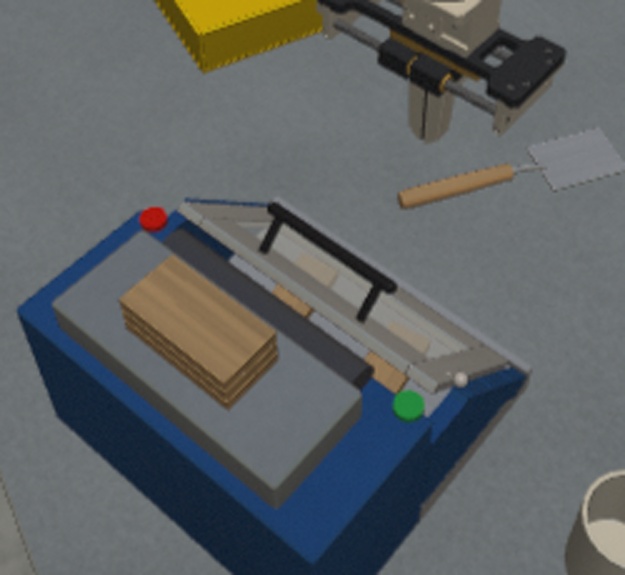

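The finger passed in front of the bar and the flap is still shut, with the bar from (272,208) to (392,287) in the crop. I'll check the calibration using the fingertip at about (427,138) and fit the bar more precisely.

Run:
```python
from h import *
import pickle
s=pickle.load(open("side.pkl","rb")); c=pickle.load(open("scene.pkl","rb"))
o=ctrl.observe(); print("tip proj crop",(proj(c,o["eef_pos"])-[170,150])*2.5)
for y in(-.06,.06):
    p=P(.0778,y,.1743); print("bar",y,p,"scene crop",(proj(c,p)-[170,150])*2.5,"side crop",(proj(s,p)-[250,105])*4)
for y in (-.133,.133):
    p=P(.1167,y,.1567); print("edge",y,"scene crop",(proj(c,p)-[170,150])*2.5,"side crop",(proj(s,p)-[250,105])*4)
S=ctrl.snapshot("side"); C=ctrl.snapshot("scene")
pickle.dump(S,open("side1.pkl","wb"));pickle.dump(C,open("scene1.pkl","wb"))
a=cv2.resize(S["pixels"][105:225,250:390],None,fx=4,fy=4,interpolation=2)
cv2.imwrite("pics/side1.png",a); print("tip proj side crop",(proj(S,o["eef_pos"])-[250,105])*4)
```

```text
tip proj crop [428.10983505 151.27529227]
bar -0.06 [0.70110942 0.13300011 0.1743    ] scene crop [271.02001038 206.272594  ] side crop [317.20360722 210.63492402]
bar 0.06 [0.65937894 0.24551041 0.1743    ] scene crop [386.76734935 285.09480462] side crop [190.41471587 171.44740417]
edge -0.133 scene crop [175.65262859 203.51390518] side crop [413.21544365 224.72301699]
edge 0.133 scene crop [431.41602291 387.04098115] side crop [137.62410601 140.2605715 ]
tip proj side crop [182.82332282 291.60639398]
```

View pics/side1.png

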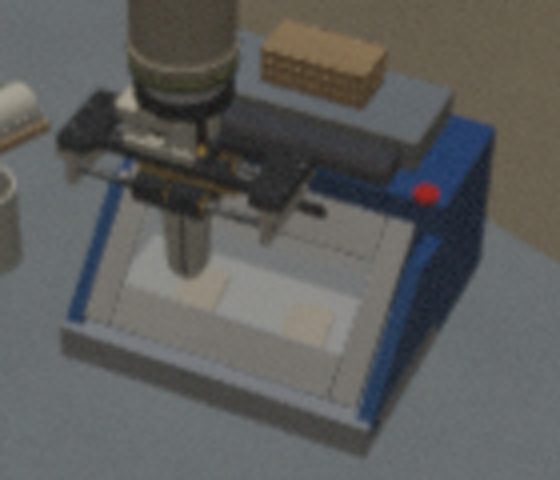

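Run:
```python
from h import *
import pickle
S=pickle.load(open("side1.pkl","rb")); C=pickle.load(open("scene1.pkl","rb"))
# fingertip end-face: crop guesses
p,e=tri(ray(S,250+187/4,105+275/4),ray(C,170+427/2.5,150+137/2.5)); print("tip by vision",p,e,"robot",ctrl.observe()["eef_pos"])
# finger mask refine in scene: beige low tip
x0,y0,x1,y1=325,175,362,212
im=C["pixels"][y0:y1,x0:x1]; h=cv2.cvtColor(im,cv2.COLOR_BGR2HSV); m=((h[...,0]<30)&(h[...,1]>30)).astype(np.uint8)
k=max(cv2.findContours(m,0,2)[0],key=cv2.contourArea)[:,0]+[x0,y0]; print(k[k[:,1].argmax()], cv2.boundingRect(k[:,None]))
```

```text
tip by vision [0.55609965 0.13854063 0.18611093] 0.00161681375836176 robot [0.55763663 0.14203746 0.16895986]
[340 205] (334, 175, 28, 31)
```

Run:
```python
from h import *
import pickle
s=pickle.load(open("side.pkl","rb")); c=pickle.load(open("scene.pkl","rb"))
for d in(-.055,.055):
  for z in (.195,.21): print(d,z,"scene",proj(c,[.7245+d,0,z]),"side",proj(s,[.7245+d,0,z]))
a=cv2.resize(c["pixels"][110:210,160:300],None,fx=4,fy=4,interpolation=2)
C=pickle.load(open("scene1.pkl","rb"));b=cv2.resize(C["pixels"][130:230,290:430],None,fx=4,fy=4,interpolation=2)
cv2.imwrite("pics/fing.png",np.r_[a[:,:],b][:600] if 0 else cv2.resize(np.c_[a,b],None,fx=.7,fy=.7))
```

```text
-0.055 0.195 scene [263.59225141 180.41318526] side [352.40884312 176.36356953]
-0.055 0.21 scene [263.11077065 175.42431471] side [352.72616001 172.79946799]
0.055 0.195 scene [216.29724858 197.89784172] side [374.99672488 161.06375993]
0.055 0.21 scene [215.21470962 192.89500322] side [375.45727513 157.52570828]Traceback (most recent call last):
  File "<stdin>", line 8, in <module>
cv2.error: OpenCV(4.12.0) /io/opencv/modules/imgcodecs/src/loadsave.cpp:1058: error: (-215:Assertion failed) image.channels() == 1 || image.channels() == 3 || image.channels() == 4 in function 'imwrite_'
```

>>> carry_out(
  increments=[
    [[0,0,-0.045],[0,0,0],1],
    [[0.05,0,0],[0,0,0],1],
    [[0.05,0,0],[0,0,0],1],
    [[0.05,0,0.01],[0,0,0],1],
    [[0,0,0.02],[0,0,0],1],
    [[0,0,0.02],[0,0,0],1],
    [[0,0,0.009],[0,0,0],1],
    [[0,0,0],[0,0,0],1],
  ],
)

```text
time_s: 4.0
eef_pos: [0.6975, 0.1951, 0.153]
tool_rot: [3.142, 0.002, 0.361]
wrist_force: [-0.6, -0.8, -0.2]
width: 0.0006
grip_force: 0.0
```

Run:
```python
from h import *
delta(P(.0935,0,.145))
```

```text
at P [ 0.096  -0.0005  0.153 ] W [0.6975 0.1951 0.153 ] rpy [1.800e+02 1.100e-01 2.069e+01] F [-0.6 -0.8 -0.2] w 0.0006 t 4.0
 shift [-0.0025 -0.0005  0.008 ]  turn [0.   0.11 0.34]
```

>>> carry_out(
  increments=[
    [[0,0,0.004],[0,0,0],1],
    [[0,0,0.003],[0,0,0],1],
    [[0,0,0],[0,0,0],1],
  ],
)

```text
time_s: 4.3
eef_pos: [0.698, 0.1952, 0.1477]
tool_rot: [-3.141, -0.001, 0.361]
wrist_force: [0.3, 0.6, 0.4]
width: 0.0003
grip_force: 0.0
```

>>> carry_out(
  increments=[
    [[0,0,0.003],[0,0,0],1],
    [[0,0,0.003],[0,0,0],1],
    [[0,0,0],[0,0,0],1],
  ],
)

```text
time_s: 4.6
eef_pos: [0.6976, 0.1951, 0.1409]
tool_rot: [-3.142, 0.001, 0.361]
wrist_force: [0.6, -0.7, -0.7]
width: 0.0004
grip_force: 0.0
```

>>> carry_out(
  increments=[
    [[-0.006,0,0],[0,0,0],1],
    [[-0.003,0,0],[0,0,0],1],
    [[-0.003,0,0],[0,0,0],1],
  ],
)

```text
time_s: 4.9
eef_pos: [0.6913, 0.1928, 0.1433]
tool_rot: [3.141, -0.011, 0.361]
wrist_force: [13.1, 4.5, 3.4]
width: 0.0005
grip_force: 7.2
```

>>> carry_out(
  increments=[
    [[-0.01,0,0],[0,0,0],1],
    [[-0.015,0,0],[0,0,0],1],
    [[-0.02,0,-0.004],[0,0,0],1],
    [[-0.02,0,-0.004],[0,0,0],1],
    [[-0.02,0,-0.003],[0,0,0],1],
    [[-0.02,0,0],[0,0,0],1],
    [[-0.02,0,0],[0,0,0],1],
    [[-0.012,0,0],[0,0,0],1],
  ],
)

```text
time_s: 5.7
eef_pos: [0.5579, 0.1421, 0.1526]
tool_rot: [3.141, -0.001, 0.361]
wrist_force: [4.5, 1.3, -2.4]
width: 0.0004
grip_force: 1.9
```

Run:
```python
from h import *
delta(P(-.053,0,.155))
s=ctrl.snapshot('scene'); cv2.imwrite('pics/pull2.png',cv2.resize(s['pixels'][130:370,170:420],None,fx=2.4,fy=2.4,interpolation=2))
```

```text
at P [-0.0533 -0.0016  0.1526] W [0.5579 0.1421 0.1526] rpy [ 1.7999e+02 -9.0000e-02  2.0670e+01] F [ 4.5  1.3 -2.4] w 0.0004 t 5.7
 shift [ 0.0003 -0.0016 -0.0024]  turn [ 0.01 -0.09  0.32]
```

View pics/pull2.png

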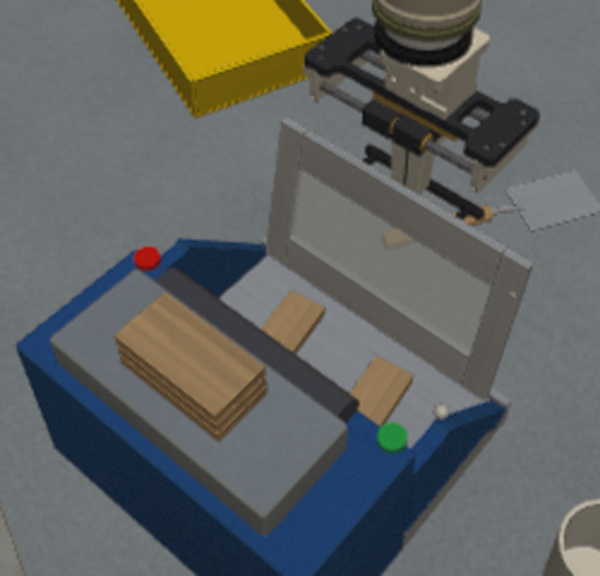

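The flap is about 55° open and clear of its catch. Both boards are fully visible, at about (293,320) and (382,388) in the crop. I'll measure them now and then go behind the flap.

>>> carry_out(
  increments=[
    [[0.003,0,-0.04],[0,0,0],1],
    [[0,0,-0.04],[0,0,0],1],
    [[0.045,0,-0.005],[0,0,0],1],
    [[0.045,0,0],[0,0,0],1],
    [[0,0,0.045],[0,0,0],1],
    [[0,0,0.045],[0,0,0],1],
    [[0,0,0],[0,0,0],1],
  ],
)

```text
time_s: 6.45
eef_pos: [0.6419, 0.1748, 0.1416]
tool_rot: [-3.141, 0.01, 0.361]
wrist_force: [-0.6, -1.1, 0.7]
width: 0.0006
grip_force: 0.0
```

```bash
cat > boards.py <<'E'
from h import *
def boards(c,x0,y0,x1,y1):
    im=c["pixels"][y0:y1,x0:x1]; h=cv2.cvtColor(im,cv2.COLOR_BGR2HSV)
    m=((h[...,0]>8)&(h[...,0]<25)&(h[...,1]>75)&(h[...,2]>90)).astype(np.uint8)
    for k in cv2.findContours(m,0,2)[0]:
        if cv2.contourArea(k)<80: continue
        r=cv2.boxPoints(cv2.minAreaRect(k+[x0,y0]))
        q=cv2.convexHull(k)[:,0]+[x0,y0]
        w=np.array([toP(onz(c,u,v,.045))[:2] for u,v in q],np.float32)
        print(cv2.contourArea(k),cv2.boundingRect(k+[x0,y0]),"P rect",cv2.minAreaRect(w),"xmin/max",w.min(0),w.max(0))
E
python3 - <<'E'
from boards import *
delta(P(-.08,0,.145))
c=ctrl.snapshot("scene"); boards(c,260,245,350,310)
E
```

```text
at P [ 0.0368 -0.0002  0.1416] W [0.6419 0.1748 0.1416] rpy [-179.98    0.59   20.71] F [-0.6 -1.1  0.7] w 0.0006 t 6.45
 shift [-0.1168 -0.0009 -0.0022]  turn [-0.02  0.59  0.36]
380.5 (316, 279, 26, 28) P rect ((0.056669969111680984, 0.056581415235996246), (0.05927083641290665, 0.04075693339109421), 7.657882213592529) xmin/max [0.0254054  0.03360745] [0.08424928 0.07889073]
465.0 (260, 268, 21, 42) P rect ((0.1275104284286499, -0.04669268801808357), (0.10315367579460144, 0.04292136803269386), 44.60953903198242) xmin/max [ 0.1049117  -0.09819169] [ 0.1789371  -0.01816315]
322.5 (279, 252, 26, 25) P rect ((0.050963304936885834, -0.052181798964738846), (0.05777803063392639, 0.042229607701301575), 8.679048538208008) xmin/max [ 0.02048082 -0.0763526 ] [ 0.07727266 -0.02729764]
```

>>> carry_out(
  increments=[
    [[-0.04,0,0],[0,0,0],1],
    [[-0.03,0,0],[0,0,0],1],
    [[-0.02,0,0],[0,0,0],1],
    [[-0.015,0,0],[0,0,0],1],
    [[-0.008,0,0],[0,0,0],1],
    [[-0.004,0,0],[0,0,0],1],
    [[0,0,0],[0,0,0],1],
  ],
)

```text
time_s: 7.2
eef_pos: [0.5367, 0.1342, 0.1484]
tool_rot: [-3.141, -0.002, 0.361]
wrist_force: [0.3, -0.6, 1.5]
width: 0.0004
grip_force: 0.6
```

Run:
```python
from h import *
delta(P(-.083,0,.145))
```

```text
at P [-0.0759 -0.0017  0.1484] W [0.5367 0.1342 0.1484] rpy [-1.7999e+02 -1.0000e-01  2.0680e+01] F [ 0.3 -0.6  1.5] w 0.0004 t 7.2
 shift [-0.0071 -0.0018  0.0034]  turn [-0.01 -0.1   0.33]
```

>>> carry_out(
  increments=[
    [[-0.004,0,0],[0,0,0],1],
    [[-0.004,0,0],[0,0,0],1],
  ],
)

```text
time_s: 7.4
eef_pos: [0.5345, 0.1333, 0.1487]
tool_rot: [3.14, -0.011, 0.361]
wrist_force: [17.8, 7.4, -1.9]
width: 0.0005
grip_force: 7.4
```

>>> carry_out(
  increments=[
    [[-0.004,0,0],[0,0,0],1],
    [[-0.003,0,0],[0,0,0],1],
  ],
)

```text
time_s: 7.6
eef_pos: [0.5334, 0.1328, 0.1502]
tool_rot: [3.139, -0.022, 0.362]
wrist_force: [27.2, 10.7, 0.4]
width: 0.0004
grip_force: 11.8
```

>>> carry_out(
  increments=[
    [[-0.003,0,0],[0,0,0],1],
    [[-0.003,0,0],[0,0,0],1],
  ],
)

```text
time_s: 7.8
eef_pos: [0.5324, 0.1323, 0.1515]
tool_rot: [3.138, -0.031, 0.363]
wrist_force: [36.3, 15.2, -2.2]
width: 0.0004
grip_force: 15.7
```

>>> carry_out(
  increments=[
    [[0.018,0,0],[0,0,0],1],
    [[0.03,0,-0.03],[0,0,0],1],
    [[0.03,0,-0.03],[0,0,0],0.3],
    [[0.03,0,-0.03],[0,0,0],0.3],
    [[0.02,0,-0.02],[0,0,0],0.3],
    [[0,0,0],[0,0,0],0.3],
    [[0,0,0],[0,0,0],0.3],
  ],
)

```text
time_s: 8.5
eef_pos: [0.6355, 0.1715, 0.2563]
tool_rot: [3.141, 0.002, 0.361]
wrist_force: [-0.2, -0.2, -0.2]
width: 0.0355
grip_force: 0.0
```

Run:
```python
from h import *
import pickle
delta(P(.04,0,.26))
o=ctrl.observe(); w=ctrl.snapshot("wrist"); s=ctrl.snapshot("side"); c=ctrl.snapshot("scene")
pickle.dump((o,w,s,c),open("open.pkl","wb"))
for y in(-.133,.133): print("open edge scene",proj(c,P(-.0946,y,.1752)),"side",proj(s,P(-.0946,y,.1752)))
a=np.zeros((580,640,3),np.uint8); a[:400]=w["pixels"]; a[400:]=cv2.resize(c["pixels"][160:280,200:413],(320,180)).repeat(1,0)[:, :0].sum() if 0 else 0
a[400:,:320]=cv2.resize(c["pixels"][160:280,200:413],(320,180)); a[400:,320:]=cv2.resize(s["pixels"][105:225,210:423],(320,180))
cv2.imwrite("pics/open.png",a)
```

```text
at P [ 0.0297 -0.0011  0.2563] W [0.6355 0.1715 0.2563] rpy [1.7999e+02 9.0000e-02 2.0680e+01] F [-0.2 -0.2 -0.2] w 0.0355 t 8.5
 shift [ 0.0103 -0.001  -0.0037]  turn [0.01 0.09 0.33]
open edge scene [305.90629035 172.67519025] side [328.0067989  195.93265349]
open edge scene [404.75182049 229.57300318] side [253.56872638 170.97194242]
```

View pics/open.png

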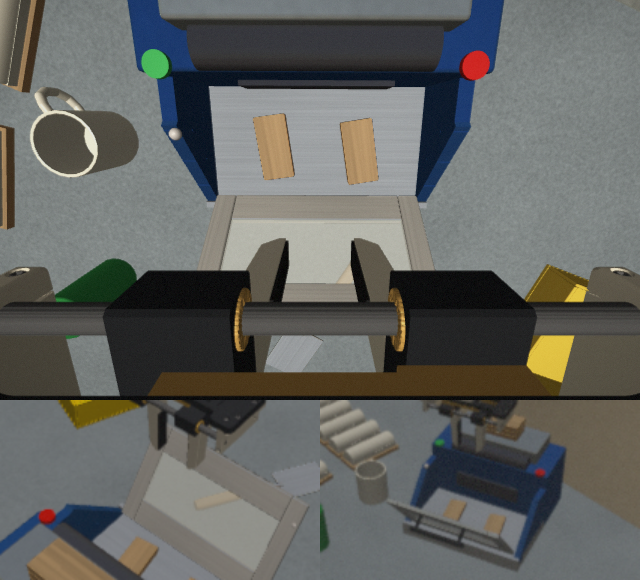

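The wrist view shows the flap open and the two boards at about (273,147) and (360,152), with free floor around them. The projected edge of the fully open flap matches the image. I'll get the board poses from the wrist view.

```bash
cat >> boards.py <<'E'
def wrist_cam(o,w):
    T=np.eye(4); T[:3,:3]=R.from_euler("xyz",o["tool_rot"]).as_matrix(); T[:3,3]=o["eef_pos"]
    return {"camera_matrix":w["camera_matrix"],"camera_from_world":np.linalg.inv(T@w["tool_from_camera"]),"pixels":w["pixels"]}
def wrist_boards(c,z,x0,y0,x1,y1,planer=True):
    im=c["pixels"][y0:y1,x0:x1]; h=cv2.cvtColor(im,cv2.COLOR_BGR2HSV)
    m=((h[...,0]>8)&(h[...,0]<25)&(h[...,1]>70)&(h[...,2]>80)).astype(np.uint8)
    for k in cv2.findContours(m,0,2)[0]:
        if cv2.contourArea(k)<300: continue
        q=cv2.convexHull(k)[:,0]+[x0,y0]; p=np.array([onz(c,u,v,z) for u,v in q])
        if planer: p=np.array([toP(a) for a in p])
        print(cv2.boundingRect(q[:,None].astype(np.int32)),cv2.minAreaRect(p[:,:2].astype(np.float32)))
E
python3 - <<'E'
from boards import *
import pickle
o,w,s,c=pickle.load(open("open.pkl","rb")); W=wrist_cam(o,w)
print(np.round(w["tool_from_camera"],3).tolist())
wrist_boards(W,.045,215,95,420,195)
for n,u,v,z in [("floorFL",216,195,.03),("floorFR",420,195,.03),("floorBL",210,88,.03),("green",155,64,.17),("red",475,65,.17)]: print(n,np.round(toP(onz(W,u,v,z)),4))
wrist_boards({**s},.045,290,150,350,190)
E
```

```text
[[-0.001, -0.961, -0.275, 0.076], [1.0, -0.001, 0.001, 0.001], [-0.001, -0.275, 0.961, -0.19], [0.0, 0.0, 0.0, 1.0]]
(340, 118, 38, 67) ((0.060940999537706375, -0.05257083475589752), (0.07937055826187134, 0.039974115788936615), 9.310358047485352)
(253, 114, 41, 66) ((0.06617596745491028, 0.055921174585819244), (0.07924570888280869, 0.040048982948064804), 7.996541976928711)
floorFL [-0.0005  0.1395  0.03  ]
floorFR [ 0.0009 -0.1404  0.03  ]
floorBL [0.1374 0.1351 0.03  ]
green [0.145  0.1323 0.17  ]
red [ 0.1457 -0.1281  0.17  ]
```

Run:
```python
from h import *
delta(P(.046,.053,.13),YAW+np.radians(8),12)
```

```text
at P [ 0.0287 -0.0011  0.2559] W [0.6346 0.1712 0.2559] rpy [-1.7999e+02  1.7000e-01  2.0670e+01] F [ 0.5 -0.4 -0.3] w 0.0476 t 8.65
 shift [ 0.018  -0.054   0.1258]  turn [ 0.79 12.15 -7.66]
```

>>> carry_out(
  increments=[
    [[0.006,-0.018,0.042],[0,0,0],0.2],
    [[0.006,-0.018,0.042],[0,0,0],0.2],
    [[0.006,-0.018,0.042],[0,0,0],0.2],
    [[0,0,0],[0.4,6.1,-3.8],0.2],
    [[0,0,0],[0.4,6.1,-3.8],0.2],
    [[0,0,0],[0,0,0],0.2],
    [[0,0,0],[0,0,0],0.2],
  ],
)

```text
time_s: 9.35
eef_pos: [0.6332, 0.2279, 0.1312]
tool_rot: [-3.141, -0.211, 0.492]
wrist_force: [0.3, 0.2, -0.0]
width: 0.0745
grip_force: 0.0
```

Run:
```python
from h import *
delta(P(.046,.053,.024),YAW+np.radians(8),12)
```

```text
at P [0.0471 0.0526 0.1312] W [0.6332 0.2279 0.1312] rpy [-179.96  -12.08   28.18] F [ 0.3  0.2 -0. ] w 0.0745 t 9.35
 shift [-0.0234 -0.0005  0.1046]  turn [-0.   -0.08 -0.17]
```

>>> carry_out(
  increments=[
    [[-0.005,0,0.022],[0,0,0],0.2],
    [[-0.005,0,0.022],[0,0,0],0.2],
    [[-0.005,0,0.022],[0,0,0],0.2],
    [[-0.004,0,0.016],[0,0,0],0.2],
    [[0,0,0],[0,0,0],0.2],
  ],
)

```text
time_s: 9.85
eef_pos: [0.6323, 0.2282, 0.045]
tool_rot: [-3.141, -0.209, 0.493]
wrist_force: [-0.5, -0.4, 0.5]
width: 0.0744
grip_force: 0.0
```

>>> carry_out(
  increments=[
    [[-0.001,0,0.005],[0,0,0],0.2],
    [[-0.001,0,0.005],[0,0,0],0.2],
    [[0,0,0],[0,0,0],0.2],
  ],
)

```text
time_s: 10.15
eef_pos: [0.6332, 0.2283, 0.037]
tool_rot: [3.141, -0.213, 0.494]
wrist_force: [-1.1, 0.2, -0.2]
width: 0.0742
grip_force: 0.0
```

>>> carry_out(
  increments=[
    [[-0.001,0,0.005],[0,0,0],0.2],
    [[0,0,0],[0,0,0],0.2],
  ],
)

```text
time_s: 10.35
eef_pos: [0.6329, 0.2282, 0.0316]
tool_rot: [3.141, -0.213, 0.494]
wrist_force: [0.1, 0.4, 0.1]
width: 0.0745
grip_force: 0.0
```

>>> carry_out(
  increments=[
    [[-0.001,0,0.005],[0,0,0],0.2],
    [[0,0,0],[0,0,0],0.2],
  ],
)

```text
time_s: 10.55
eef_pos: [0.6329, 0.2281, 0.0261]
tool_rot: [3.141, -0.213, 0.494]
wrist_force: [0.6, -0.1, -0.4]
width: 0.0746
grip_force: 0.0
```

>>> carry_out(
  increments=[
    [[-0.001,0,0.004],[0,0,0],0.2],
    [[0,0,0],[0,0,0],1],
    [[0,0,0],[0,0,0],1],
    [[0,0,0],[0,0,0],1],
    [[0,0,0],[0,0,0],1],
  ],
  newtons=25,
)

```text
time_s: 11.05
eef_pos: [0.6331, 0.2282, 0.0226]
tool_rot: [3.141, -0.213, 0.494]
wrist_force: [-0.5, 1.0, -0.1]
width: 0.047
grip_force: 0.0
```

>>> carry_out(
  increments=[
    [[0,0,0],[0,0,0],1],
    [[0,0,0],[0,0,0],1],
    [[0,0,0],[0,0,0],1],
  ],
)

```text
time_s: 11.35
eef_pos: [0.6342, 0.2285, 0.0238]
tool_rot: [3.141, -0.216, 0.494]
wrist_force: [-1.2, -0.5, 9.0]
width: 0.023
grip_force: 4.2
```

>>> carry_out(
  increments=[
    [[0,0,-0.005],[0,0,0],0.2],
    [[0,0,0],[0,0,0],0.2],
    [[0,0,0],[0,0,0],0.2],
    [[0,0,0],[0,0,0],0.2],
  ],
)

```text
time_s: 11.75
eef_pos: [0.6319, 0.2276, 0.0272]
tool_rot: [3.141, -0.213, 0.494]
wrist_force: [0.0, 0.3, -0.3]
width: 0.0507
grip_force: 0.0
```

Run:
```python
from boards import *
delta(P(.046,.053,.016),YAW+np.radians(8),12)
o=ctrl.observe(); W=wrist_cam(o,ctrl.snapshot("wrist")); wrist_boards(W,.045,0,0,640,260)
cv2.imwrite("pics/g.png",W["pixels"])
```

```text
at P [0.0458 0.0528 0.0272] W [0.6319 0.2276 0.0272] rpy [179.99 -12.2   28.31] F [ 0.   0.3 -0.3] w 0.0507 t 11.75
 shift [-0.0022 -0.0002  0.011 ]  turn [ 0.02 -0.2  -0.04]
(455, 174, 76, 86) ((0.07454322278499603, -0.04737613722681999), (0.051075518131256104, 0.044413018971681595), 9.573874473571777)
(283, 138, 70, 122) ((0.07056017220020294, 0.05633115768432617), (0.07149583101272583, 0.03930843248963356), 9.414081573486328)
```

>>> carry_out(
  increments=[
    [[0,0,0],[0,0,0],0.2],
    [[0,0,0],[0,0,0],0.2],
    [[-0.001,0,0.005],[0,0,0],0.2],
    [[-0.001,0,0.005],[0,0,0],0.2],
    [[0,0,0],[0,0,0],0.2],
  ],
)

```text
time_s: 12.3
eef_pos: [0.6317, 0.2275, 0.0162]
tool_rot: [3.142, -0.212, 0.494]
wrist_force: [0.5, 0.4, -0.1]
width: 0.0743
grip_force: 0.0
```

>>> carry_out(
  increments=[
    [[-0.001,0,0.004],[0,0,0],0.2],
    [[0,0,0],[0,0,0],0.2],
  ],
)

```text
time_s: 12.5
eef_pos: [0.6318, 0.2275, 0.0125]
tool_rot: [3.141, -0.212, 0.494]
wrist_force: [-0.3, 0.0, 0.8]
width: 0.0743
grip_force: 0.0
```

>>> carry_out(
  increments=[
    [[0,0,0],[0,0,0],1],
    [[0,0,0],[0,0,0],1],
    [[0,0,0],[0,0,0],1],
    [[0,0,0],[0,0,0],1],
    [[0,0,0],[0,0,0],1],
    [[0,0,0],[0,0,0],1],
    [[0,0,0],[0,0,0],1],
  ],
)

```text
time_s: 13.2
eef_pos: [0.6322, 0.2277, 0.0132]
tool_rot: [3.141, -0.213, 0.494]
wrist_force: [-0.3, -0.4, -0.1]
width: 0.0396
grip_force: 24.9
```

>>> carry_out(
  increments=[
    [[0.002,0,-0.01],[0,0,0],1],
    [[0.006,0,-0.03],[0,0,0],1],
    [[0.01,0,-0.048],[0,0,0],1],
    [[0.01,0,-0.048],[0,0,0],1],
    [[0.01,0,-0.048],[0,0,0],1],
    [[0.01,0,-0.048],[0,0,0],1],
    [[0,0,-0.03],[0,-6,4],1],
    [[0,0,0],[0,-6,4],1],
  ],
)

```text
time_s: 14.0
eef_pos: [0.6254, 0.2234, 0.2868]
tool_rot: [-3.126, -0.008, 0.352]
wrist_force: [0.3, 0.1, -0.2]
width: 0.0397
grip_force: 24.9
```

Run:
```python
from h import *
delta([.502,-.29,.12],0,0)
```

```text
at P [0.0382 0.0511 0.2868] W [0.6254 0.2234 0.2868] rpy [-179.1    -0.44   20.18] F [ 0.3  0.1 -0.2] w 0.0397 t 14.0
 shift [-0.2942  0.4419  0.1577]  turn [-0.97 -0.28 20.18]
```

>>> carry_out(
  increments=[
    [[-0.027,0.04,0],[0,0,0],1],
    [[-0.027,0.04,0],[0,0,0],1],
    [[-0.027,0.04,0],[0,0,0],1],
    [[-0.027,0.04,0],[0,0,0],1],
    [[-0.027,0.04,0],[0,0,0],1],
    [[-0.027,0.04,0],[0,0,0],1],
    [[-0.027,0.04,0],[0,0,0],1],
    [[-0.027,0.04,0],[0,0,0],1],
  ],
)

```text
time_s: 14.8
eef_pos: [0.5324, -0.1531, 0.2749]
tool_rot: [-3.127, -0.003, 0.356]
wrist_force: [1.5, -0.2, -0.8]
width: 0.0398
grip_force: 24.9
```

>>> carry_out(
  increments=[
    [[-0.026,0.04,0],[0,0,0],1],
    [[-0.026,0.04,0],[0,0,0],1],
    [[-0.026,0.04,0],[0,0,0],1],
    [[0,0,0.04],[-0.5,0,7],1],
    [[0,0,0.04],[-0.5,0,7],1],
    [[0,0,0.04],[0,-0.3,6.2],1],
    [[0,0,0.03],[0,0,0],1],
    [[0,0,0],[0,0,0],1],
  ],
)

```text
time_s: 15.6
eef_pos: [0.4999, -0.2889, 0.1193]
tool_rot: [-3.142, 0.01, 0.003]
wrist_force: [0.6, 0.5, -0.1]
width: 0.0396
grip_force: 24.9
```

Run:
```python
from boards import *
delta([.502,-.29,-.009],0,0)
o=ctrl.observe(); W=wrist_cam(o,ctrl.snapshot("wrist")); cv2.imwrite("pics/t1.png",W["pixels"])
print("board (held, z~tcp+.03)"); wrist_boards(W,o["eef_pos"][2]+.032,150,0,500,330,False)
h=cv2.cvtColor(W["pixels"],cv2.COLOR_BGR2HSV); m=cv2.inRange(h,(20,150,60),(35,255,255))
k=np.concatenate([k for k in cv2.findContours(m,0,2)[0] if cv2.contourArea(k)>200])
print("yellow bbox px",cv2.boundingRect(k))
for p in cv2.approxPolyDP(cv2.convexHull(k),6,True)[:,0]: print(p,np.round(onz(W,*p,.06),3))
```

```text
at P [-0.2576 -0.3856  0.1193] W [ 0.4999 -0.2889  0.1193] rpy [-180.      0.55    0.19] F [ 0.6  0.5 -0.1] w 0.0396 t 15.6
 shift [0.0033 0.0011 0.1283]  turn [-0.    0.55  0.19]
board (held, z~tcp+.03)
(276, 68, 224, 215) ((0.5406957864761353, -0.32102370262145996), (0.10425278544425964, 0.12093415856361389), 9.43476676940918)
(217, 47, 283, 224) ((0.5492980480194092, -0.30645549297332764), (0.1298602670431137, 0.11328602582216263), 89.25094604492188)
yellow bbox px (217, 47, 371, 238)
[217  48] [ 0.622 -0.216  0.06 ]
[586  54] [ 0.619 -0.483  0.06 ]
[533 283] [ 0.432 -0.481  0.06 ]
[233 270] [ 0.444 -0.214  0.06 ]
```

>>> carry_out(
  increments=[
    [[0.003,0.001,0.035],[0,0.5,0],1],
    [[0,0,0.035],[0,0,0],1],
    [[0,0,0.03],[0,0,0],1],
    [[0,0,0.012],[0,0,0],1],
    [[0,0,0.005],[0,0,0],1],
    [[0,0,0.005],[0,0,0],1],
    [[0,0,0],[0,0,0],1],
  ],
)

```text
time_s: 16.35
eef_pos: [0.5059, -0.2921, 0.0012]
tool_rot: [3.138, -0.006, 0.003]
wrist_force: [0.1, -0.6, -0.9]
width: 0.0399
grip_force: 24.9
```

>>> carry_out(
  increments=[
    [[0,0,0.004],[0,0,0],1],
    [[0,0,0.004],[0,0,0],1],
    [[0,0,0],[0,0,0],1],
  ],
)

```text
time_s: 16.65
eef_pos: [0.5052, -0.2918, -0.0078]
tool_rot: [3.139, -0.005, 0.003]
wrist_force: [-1.4, 1.0, 3.1]
width: 0.0398
grip_force: 25.0
```

>>> carry_out(
  increments=[
    [[0,0,0.002],[0,0,0],1],
    [[0,0,0],[0,0,0],0.3],
    [[0,0,0],[0,0,0],0.3],
    [[0,0,0],[0,0,0],0.3],
    [[0,0,0],[0,0,0],0.3],
    [[0,0,-0.045],[0,0,0],0.3],
    [[0,0,-0.045],[0,0,0],0.3],
    [[0,0,-0.045],[0,0,0],0.3],
  ],
)

```text
time_s: 17.45
eef_pos: [0.5041, -0.2913, 0.1264]
tool_rot: [3.139, -0.004, 0.003]
wrist_force: [1.5, -0.1, 0.2]
width: 0.0649
grip_force: 0.0
```

Run:
```python
from boards import *
delta(P(.045,-.058,.25),YAW,12)
o=ctrl.observe(); W=wrist_cam(o,ctrl.snapshot("wrist")); cv2.imwrite("pics/t2.png",W["pixels"])
h=cv2.cvtColor(W["pixels"],cv2.COLOR_BGR2HSV)
m=((h[...,0]>8)&(h[...,0]<25)&(h[...,1]>60)&(h[...,1]<150)&(h[...,2]>80)).astype(np.uint8)
for k in cv2.findContours(m,0,2)[0]:
    if cv2.contourArea(k)>300:
        q=cv2.convexHull(k)[:,0]; p=np.array([onz(W,u,v,.02) for u,v in q]); print(cv2.boundingRect(q[:,None]),cv2.minAreaRect(p[:,:2].astype(np.float32)))
```

```text
at P [-0.2545 -0.3893  0.1264] W [ 0.5041 -0.2913  0.1264] rpy [ 1.7987e+02 -2.0000e-01  1.5000e-01] F [ 1.5 -0.1  0.2] w 0.0649 t 17.45
 shift [ 0.1671 -0.4141 -0.124 ]  turn [  2.28  11.7  -20.11]
(299, 127, 42, 82) ((0.5317282676696777, -0.2925386428833008), (0.0777430608868599, 0.039229750633239746), 0.05146327614784241)
```

>>> carry_out(
  increments=[
    [[0,0,-0.045],[0,0,0],0.2],
    [[0,0,-0.045],[0,0,0],0.2],
    [[0,0,-0.045],[0,0,0],0.2],
    [[0.0185,-0.046,0],[0,0,0],0.2],
    [[0.0185,-0.046,0],[0,0,0],0.2],
    [[0.0185,-0.046,0],[0,0,0],0.2],
    [[0.0185,-0.046,0],[0,0,0],0.2],
    [[0.0185,-0.046,0],[0,0,0],0.2],
  ],
)

```text
time_s: 18.3
eef_pos: [0.5961, -0.0587, 0.2601]
tool_rot: [3.139, -0.005, 0.003]
wrist_force: [0.2, -0.3, -0.5]
width: 0.0743
grip_force: 0.0
```

>>> carry_out(
  increments=[
    [[0.0185,-0.046,0],[0,0,0],0.2],
    [[0.0185,-0.046,0],[0,0,0],0.2],
    [[0.0185,-0.046,0],[0,0,0],0.2],
    [[0.0185,-0.046,0],[0,0,0],0.2],
    [[0,0,0],[0,0,-6.7],0.2],
    [[0,0,0],[0,0,-6.7],0.2],
    [[0,0,0],[0,0,-6.7],0.2],
    [[0,0,0],[0,0,0],0.2],
  ],
)

```text
time_s: 19.1
eef_pos: [0.6691, 0.1234, 0.2597]
tool_rot: [3.138, -0.003, 0.356]
wrist_force: [0.2, -0.3, -0.1]
width: 0.0742
grip_force: 0.0
```

Run:
```python
from boards import *
delta(P(.041,-.056,.12),YAW,16)
o=ctrl.observe(); W=wrist_cam(o,ctrl.snapshot("wrist")); wrist_boards(W,.045,180,40,470,230)
```

```text
at P [ 0.0444 -0.0579  0.2597] W [0.6691 0.1234 0.2597] rpy [179.79  -0.2   20.37] F [ 0.2 -0.3 -0.1] w 0.0742 t 19.1
 shift [-0.0039 -0.0024  0.1397]  turn [ 0.21 15.8   0.05]
(295, 131, 39, 64) ((0.06108416989445686, -0.05300427973270416), (0.0796058252453804, 0.03939550742506981), 9.275069236755371)
```

Board unchanged. Next I'll tilt and descend.

>>> carry_out(
  increments=[
    [[-0.001,-0.001,0.047],[0,0,0],0.2],
    [[-0.001,-0.001,0.047],[0,0,0],0.2],
    [[-0.002,0,0.045],[0,0,0],0.2],
    [[0,0,0],[0.1,7.9,0],0.2],
    [[0,0,0],[0.1,7.9,0],0.2],
    [[-0.011,0,0.038],[0,0,0],0.2],
    [[-0.009,0,0.032],[0,0,0],0.2],
    [[0,0,0],[0,0,0],0.2],
  ],
)

```text
time_s: 19.95
eef_pos: [0.663, 0.1224, 0.0443]
tool_rot: [-3.14, -0.273, 0.35]
wrist_force: [-1.0, -0.0, 0.8]
width: 0.0745
grip_force: 0.0
```

Run:
```python
from boards import *
delta(P(.041,-.056,.013),YAW,16)
```

```text
at P [ 0.0384 -0.0567  0.0443] W [0.663  0.1224 0.0443] rpy [-179.92  -15.65   20.05] F [-1.  -0.   0.8] w 0.0745 t 19.95
 shift [-0.006  -0.0006  0.0308]  turn [ 0.    0.35 -0.29]
```

>>> carry_out(
  increments=[
    [[-0.002,0,0.01],[0,0,0],0.2],
    [[-0.002,0,0.008],[0,0,0],0.2],
    [[0,0,0],[0,0,0],0.2],
  ],
)

```text
time_s: 20.25
eef_pos: [0.6668, 0.1241, 0.0295]
tool_rot: [3.141, -0.279, 0.354]
wrist_force: [1.0, -0.9, 0.1]
width: 0.0745
grip_force: 0.0
```

>>> carry_out(
  increments=[
    [[-0.001,0,0.006],[0,0,0],0.2],
    [[0,0,0],[0,0,0],0.2],
  ],
)

```text
time_s: 20.45
eef_pos: [0.6674, 0.1244, 0.0235]
tool_rot: [3.141, -0.28, 0.354]
wrist_force: [0.2, -0.7, 0.1]
width: 0.0745
grip_force: 0.0
```

>>> carry_out(
  increments=[
    [[-0.001,0,0.006],[0,0,0],0.2],
    [[0,0,0],[0,0,0],0.2],
  ],
)

```text
time_s: 20.65
eef_pos: [0.6678, 0.1245, 0.0174]
tool_rot: [3.141, -0.279, 0.354]
wrist_force: [0.6, -0.1, -1.1]
width: 0.074
grip_force: 0.0
```

>>> carry_out(
  increments=[
    [[-0.001,0,0.005],[0,0,0],0.2],
    [[0,0,0],[0,0,0],1],
    [[0,0,0],[0,0,0],1],
    [[0,0,0],[0,0,0],1],
    [[0,0,0],[0,0,0],1],
    [[0,0,0],[0,0,0],1],
    [[0,0,0],[0,0,0],1],
    [[0,0,0],[0,0,0],1],
  ],
)

```text
time_s: 21.45
eef_pos: [0.6683, 0.1245, 0.0126]
tool_rot: [3.141, -0.28, 0.354]
wrist_force: [-1.2, -0.9, 2.7]
width: 0.0416
grip_force: 23.4
```

>>> carry_out(
  increments=[
    [[0,0,0],[0,0,0],1],
    [[0.003,0,-0.01],[0,0,0],1],
    [[0.008,0,-0.03],[0,0,0],1],
    [[0.012,0,-0.045],[0,0,0],1],
    [[0.012,0,-0.045],[0,0,0],1],
    [[0.012,0,-0.045],[0,0,0],1],
    [[0.012,0,-0.045],[0,0,0],1],
    [[0.012,0,-0.045],[0,0,0],1],
  ],
)

```text
time_s: 22.25
eef_pos: [0.6628, 0.1229, 0.2892]
tool_rot: [3.141, -0.279, 0.354]
wrist_force: [0.9, 1.3, -1.5]
width: 0.0415
grip_force: 23.4
```

>>> carry_out(
  increments=[
    [[0,0,0],[0,-8,0],1],
    [[0,0,0],[0,-8,0],1],
    [[0,0,0],[0,0,0],1],
  ],
)

```text
time_s: 22.55
eef_pos: [0.665, 0.1258, 0.2865]
tool_rot: [3.14, 0.004, 0.358]
wrist_force: [1.1, 0.5, -0.9]
width: 0.0415
grip_force: 23.4
```

Run:
```python
from boards import *
delta([.503,-.41,.12],0,0)
o=ctrl.observe(); W=wrist_cam(o,ctrl.snapshot("wrist")); print(o["eef_pos"]); wrist_boards(W,o["eef_pos"][2]+.032,180,100,470,300,False)
```

```text
at P [ 0.0414 -0.0541  0.2865] W [0.665  0.1258 0.2865] rpy [179.94   0.25  20.5 ] F [ 1.1  0.5 -0.9] w 0.0415 t 22.55
 shift [-0.3387  0.445   0.1685]  turn [ 0.11  0.24 20.5 ]
[0.66496225 0.1258381  0.28654621]
(266, 136, 92, 153) ((0.6864305138587952, 0.13768473267555237), (0.0805172249674797, 0.04049750417470932), 29.743511199951172)
```

>>> carry_out(
  increments=[
    [[-0.028,0.037,0],[0,0,0],1],
    [[-0.028,0.037,0],[0,0,0],1],
    [[-0.028,0.037,0],[0,0,0],1],
    [[-0.028,0.037,0],[0,0,0],1],
    [[-0.028,0.037,0],[0,0,0],1],
    [[-0.028,0.037,0],[0,0,0],1],
    [[-0.028,0.037,0],[0,0,0],1],
    [[-0.028,0.037,0],[0,0,0],1],
  ],
)

```text
time_s: 23.4
eef_pos: [0.5542, -0.2342, 0.2872]
tool_rot: [3.14, -0.002, 0.353]
wrist_force: [0.5, -0.2, -0.4]
width: 0.042
grip_force: 23.4
```

>>> carry_out(
  increments=[
    [[-0.028,0.037,0],[0,0,0],1],
    [[-0.028,0.037,0],[0,0,0],1],
    [[-0.028,0.037,0],[0,0,0],1],
    [[-0.028,0.037,0],[0,0,0],1],
    [[0,0,0.03],[0,0,7.5],1],
    [[0,0,0.045],[0,0,7.5],1],
    [[0,0,0.045],[0,0,7.5],1],
    [[0,0,0.045],[0,0,7.4],1],
  ],
)

```text
time_s: 24.2
eef_pos: [0.5011, -0.4103, 0.1213]
tool_rot: [3.139, -0.002, -0.175]
wrist_force: [1.9, 0.3, -0.3]
width: 0.0416
grip_force: 23.4
```

Run:
```python
from boards import *
delta([.503,-.405,-.005],np.radians(-9.3),0)
```

```text
at P [-0.2986 -0.4999  0.1213] W [ 0.5011 -0.4103  0.1213] rpy [ 1.7988e+02 -1.4000e-01 -1.0030e+01] F [ 1.9  0.3 -0.3] w 0.0416 t 24.2
 shift [ 0.0006 -0.0058  0.1263]  turn [ 0.12 -0.14 -0.73]
```

>>> carry_out(
  increments=[
    [[0,-0.006,0.035],[0,0,0],1],
    [[0,0,0.035],[0,0,0],1],
    [[0,0,0.03],[0,0,0],1],
    [[0,0,0.012],[0,0,0],1],
    [[0,0,0.006],[0,0,0],1],
    [[0,0,0.006],[0,0,0],1],
    [[0,0,0],[0,0,0],1],
  ],
)

```text
time_s: 24.9
eef_pos: [0.5038, -0.4046, -0.0012]
tool_rot: [3.14, -0.001, -0.168]
wrist_force: [-0.3, 0.6, 0.6]
width: 0.0407
grip_force: 23.9
```

>>> carry_out(
  increments=[
    [[0,0,0.003],[0,0,0],1],
    [[0,0,0],[0,0,0],1],
  ],
)

```text
time_s: 25.1
eef_pos: [0.5041, -0.4043, -0.0044]
tool_rot: [3.141, -0.001, -0.167]
wrist_force: [0.6, 0.7, 2.7]
width: 0.0402
grip_force: 24.5
```

>>> carry_out(
  increments=[
    [[0,0,0.003],[0,0,0],1],
    [[0,0,0],[0,0,0],0.3],
    [[0,0,0],[0,0,0],0.3],
    [[0,0,0],[0,0,0],0.3],
    [[0,0,0],[0,0,0],0.3],
    [[0,0,-0.045],[0,0,0],0.3],
    [[0,0,-0.045],[0,0,0],0.3],
    [[0,0,-0.045],[0,0,0],0.3],
  ],
)

```text
time_s: 25.9
eef_pos: [0.5031, -0.4041, 0.1283]
tool_rot: [3.141, 0.001, -0.168]
wrist_force: [0.8, 0.9, 0.7]
width: 0.0653
grip_force: 0.0
```

Run:
```python
from boards import *
delta(P(-.17,0,.25))
o=ctrl.observe(); W=wrist_cam(o,ctrl.snapshot("wrist")); cv2.imwrite("pics/t3.png",W["pixels"])
h=cv2.cvtColor(W["pixels"],cv2.COLOR_BGR2HSV)
m=((h[...,0]>8)&(h[...,0]<25)&(h[...,1]>60)&(h[...,1]<150)&(h[...,2]>80)).astype(np.uint8)
for k in cv2.findContours(m,0,2)[0]:
    if cv2.contourArea(k)>300:
        q=cv2.convexHull(k)[:,0]; p=np.array([onz(W,u,v,.02) for u,v in q]); print(cv2.boundingRect(q[:,None]),cv2.minAreaRect(p[:,:2].astype(np.float32)))
```

```text
at P [-0.2947 -0.4947  0.1283] W [ 0.5031 -0.4041  0.1283] rpy [ 1.7997e+02  5.0000e-02 -9.6300e+00] F [0.8 0.9 0.7] w 0.0653 t 25.9
 shift [-0.1394 -0.4907 -0.1219]  turn [ 2.000e-02  6.000e-02 -2.998e+01]
(552, 221, 88, 73) ((0.38377922773361206, -0.6817293167114258), (0.06297601759433746, 0.08814052492380142), 11.587594032287598)
(540, 157, 100, 86) ((0.452231228351593, -0.6707556247711182), (0.0578397735953331, 0.09478359669446945), 11.419893264770508)
(171, 143, 60, 85) ((0.5318319797515869, -0.29316771030426025), (0.0790889635682106, 0.039317842572927475), 0.19391445815563202)
(297, 129, 43, 82) ((0.5277612805366516, -0.40854358673095703), (0.039251260459423065, 0.07917001843452454), 81.49197387695312)
```

>>> carry_out(
  increments=[
    [[0,0,-0.04],[0,0,-7.5],1],
    [[0,0,-0.04],[0,0,-7.5],1],
    [[0,0,-0.04],[0,0,-7.5],1],
    [[0,0,0],[0,0,-7.5],1],
    [[0,0,0],[0,0,0],1],
  ],
)

```text
time_s: 26.45
eef_pos: [0.5038, -0.4044, 0.2483]
tool_rot: [3.139, -0.002, 0.358]
wrist_force: [-0.7, 0.4, 0.3]
width: 0.0301
grip_force: 0.0
```

Run:
```python
from boards import *
delta(P(-.165,0,.25))
```

```text
at P [-0.2941 -0.4952  0.2483] W [ 0.5038 -0.4044  0.2483] rpy [ 1.7988e+02 -1.3000e-01  2.0500e+01] F [-0.7  0.4  0.3] w 0.0301 t 26.45
 shift [ 0.1304 -0.4949 -0.0025]  turn [ 0.12 -0.13  0.15]
```

>>> carry_out(
  increments=[
    [[0.012,-0.045,0],[0,0,0],1],
    [[0.012,-0.045,0],[0,0,0],1],
    [[0.012,-0.045,0],[0,0,0],1],
    [[0.012,-0.045,0],[0,0,0],1],
    [[0.012,-0.045,0],[0,0,0],1],
    [[0.012,-0.045,0],[0,0,0],1],
    [[0.012,-0.045,0],[0,0,0],1],
    [[0.012,-0.045,0],[0,0,0],1],
  ],
)

```text
time_s: 27.25
eef_pos: [0.4669, -0.0312, 0.2459]
tool_rot: [-3.142, 0.002, 0.351]
wrist_force: [0.8, 0.6, -0.5]
width: 0.0003
grip_force: 0.0
```

>>> carry_out(
  increments=[
    [[0.012,-0.045,0],[0,0,0],1],
    [[0.012,-0.045,0],[0,0,0],1],
    [[0.012,-0.045,0],[0,0,0],1],
    [[0,0,0.045],[0,0,0],1],
    [[0,0,0.045],[0,0,0],1],
    [[0,0,0.03],[0,4,0],1],
    [[0,0,0.025],[0,4,0],1],
    [[0,0,0],[0,0,0],1],
  ],
)

```text
time_s: 28.05
eef_pos: [0.4522, 0.1047, 0.0986]
tool_rot: [-3.141, -0.132, 0.351]
wrist_force: [0.0, 0.8, -0.4]
width: 0.0003
grip_force: 0.0
```

Run:
```python
from boards import *
delta(P(-.135,0,.102),YAW,8)
```

```text
at P [-0.1654  0.      0.0986] W [0.4522 0.1047 0.0986] rpy [-179.96   -7.58   20.1 ] F [ 0.   0.8 -0.4] w 0.0003 t 28.05
 shift [ 0.0306 -0.0001  0.0007]  turn [-0.    0.42 -0.24]
```

>>> carry_out(
  increments=[
    [[0.02,0,0.003],[0,0,0],1],
    [[0.02,0,0.003],[0,0,0],1],
    [[0.011,0,-0.008],[0,0,0],1],
    [[0.011,0,-0.008],[0,0,0],1],
    [[0.011,0,-0.006],[0,0,0],1],
    [[0.011,0,-0.006],[0,0,0],1],
    [[0,0,0],[0,0,0],1],
  ],
)

```text
time_s: 28.75
eef_pos: [0.5327, 0.1346, 0.1368]
tool_rot: [3.141, -0.139, 0.354]
wrist_force: [0.2, -1.2, 0.3]
width: 0.0005
grip_force: 0.0
```

Run:
```python
from boards import *
delta(P(-.085,0,.133),YAW,8)
c=ctrl.snapshot("scene")
im=c["pixels"][110:290,200:440]
cv2.imwrite("pics/push.png",cv2.resize(im,None,fx=2.5,fy=2.5,interpolation=2))
```

```text
at P [-7.950e-02  1.000e-04  1.368e-01] W [0.5327 0.1346 0.1368] rpy [179.94  -7.98  20.29] F [ 0.2 -1.2  0.3] w 0.0005 t 28.75
 shift [-0.006   0.0001  0.003 ]  turn [ 0.07  0.02 -0.06]
```

View pics/push.png

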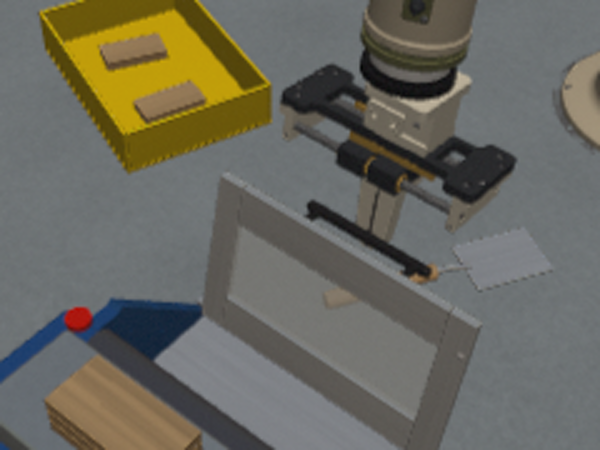

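The boards lie flat in the tote at (133,50) and (170,100), and the finger is raising the flap by its bar at about (370,235).

>>> carry_out(
  increments=[
    [[0.02,0,-0.003],[0,0,0],1],
    [[0.02,0,-0.002],[0,0,0],1],
    [[0.02,0,-0.001],[0,0,0],1],
    [[0.02,0,0.002],[0,0,0],1],
    [[0.02,0,0.004],[0,0,0],1],
    [[0.015,0,0.005],[0,0,0],1],
    [[0.01,0,0.004],[0,0,0],1],
    [[0,0,0],[0,0,0],1],
  ],
)

```text
time_s: 29.6
eef_pos: [0.6492, 0.1781, 0.1432]
tool_rot: [3.14, -0.139, 0.356]
wrist_force: [-0.6, 0.0, -0.0]
width: 0.0006
grip_force: 0.0
```

Run:
```python
from boards import *
delta(P(.065,0,.137),YAW,8)
```

```text
at P [0.0448 0.0003 0.1432] W [0.6492 0.1781 0.1432] rpy [179.93  -7.96  20.38] F [-0.6  0.  -0. ] w 0.0006 t 29.6
 shift [0.0191 0.0003 0.009 ]  turn [0.06 0.04 0.03]
```

>>> carry_out(
  increments=[
    [[0.007,0,0.003],[0,0,0],1],
    [[0.006,0,0.003],[0,0,0],1],
    [[0.005,0,0.002],[0,0,0],1],
  ],
)

```text
time_s: 29.9
eef_pos: [0.6643, 0.1836, 0.1374]
tool_rot: [-3.141, -0.135, 0.355]
wrist_force: [-8.3, -3.9, -0.4]
width: 0.0006
grip_force: 4.7
```

>>> carry_out(
  increments=[
    [[0.005,0,0.002],[0,0,0],1],
    [[0.004,0,0.001],[0,0,0],1],
  ],
)

```text
time_s: 30.1
eef_pos: [0.6723, 0.1868, 0.1347]
tool_rot: [-3.141, -0.133, 0.355]
wrist_force: [-18.6, -7.1, 4.6]
width: 0.0005
grip_force: 11.6
```

>>> carry_out(
  increments=[
    [[0.004,0,0.001],[0,0,0],1],
    [[0.003,0,0],[0,0,0],1],
  ],
)

```text
time_s: 30.3
eef_pos: [0.6723, 0.1868, 0.1341]
tool_rot: [-3.138, -0.121, 0.354]
wrist_force: [-38.2, -12.6, 20.3]
width: 0.0005
grip_force: 18.5
```

>>> carry_out(
  increments=[
    [[-0.02,0,0],[0,0,0],1],
    [[-0.04,0,-0.02],[0,0,0],1],
    [[-0.04,0,-0.02],[0,0,0],1],
    [[-0.04,0,-0.02],[0,0,0],1],
    [[0,0,-0.04],[0,-4,0],1],
    [[0,0,-0.04],[0,-4,0],1],
    [[0,0,0],[0,0,0],1],
  ],
)

```text
time_s: 31.0
eef_pos: [0.5397, 0.137, 0.2611]
tool_rot: [3.141, -0.006, 0.356]
wrist_force: [0.2, -0.3, 0.1]
width: 0.0005
grip_force: 0.0
```

Run:
```python
from boards import *
import pickle
delta(P(-.1,0,.3))
c=ctrl.snapshot("scene"); r=pickle.load(open("scene1.pkl","rb"))
cv2.imwrite("pics/end.png",c["pixels"])
x0,y0,x1,y1=225,225,385,340
a=c["pixels"][y0:y1,x0:x1].astype(np.float32); b=r["pixels"][y0:y1,x0:x1].astype(np.float32)
print("mean abs diff",np.abs(a-b).mean(), "changed px",(np.abs(a-b).max(2)>40).sum())
ag,bg=[cv2.Canny(i.astype(np.uint8)[:55,20:130],80,160).astype(np.float32) for i in(a,b)]
print("shift of handle/edge area",cv2.phaseCorrelate(a.mean(2)[5:60,40:120].copy(),b.mean(2)[5:60,40:120].copy()))
d=(np.abs(a-b).max(2)>40); ys,xs=np.nonzero(d); print("where",list(zip(xs[::8]+x0,ys[::8]+y0))[:30])
# bystanders, whole image change vs start
q=pickle.load(open("scene.pkl","rb"))["pixels"]
for n,(u0,v0,u1,v1) in {"mug":(395,335,450,400),"bottle":(455,250,510,325),"spatula":(325,195,425,240)}.items():
    print(n,(np.abs(c["pixels"][v0:v1,u0:u1].astype(float)-q[v0:v1,u0:u1]).max(2)>40).sum())
```

```text
at P [-7.210e-02 -1.000e-04  2.611e-01] W [0.5397 0.137  0.2611] rpy [179.96  -0.37  20.4 ] F [ 0.2 -0.3  0.1] w 0.0005 t 31.0
 shift [-0.0276 -0.0001 -0.039 ]  turn [ 0.04 -0.37  0.05]
mean abs diff 1.4242573 changed px 186
shift of handle/edge area ((-0.0033614432189423837, 0.02480238113539812), 0.9585832373301189)
where [(np.int64(281), np.int64(264)), (np.int64(283), np.int64(266)), (np.int64(282), np.int64(268)), (np.int64(286), np.int64(269)), (np.int64(289), np.int64(270)), (np.int64(288), np.int64(272)), (np.int64(291), np.int64(273)), (np.int64(293), np.int64(274)), (np.int64(293), np.int64(276)), (np.int64(317), np.int64(293)), (np.int64(320), np.int64(294)), (np.int64(323), np.int64(295)), (np.int64(320), np.int64(297)), (np.int64(320), np.int64(298)), (np.int64(328), np.int64(298)), (np.int64(327), np.int64(299)), (np.int64(324), np.int64(300)), (np.int64(320), np.int64(301)), (np.int64(328), np.int64(301)), (np.int64(324), np.int64(302)), (np.int64(332), np.int64(302)), (np.int64(331), np.int64(303)), (np.int64(326), np.int64(305)), (np.int64(330), np.int64(306))]
mug 0
bottle 0
spatula 0
```

The flap and handle match the original shut picture to within 0.03 px. Only the places where the boards lay have changed, and the mug, bottle and spatula have not moved. I'll hand the job in.

```bash
python3 -c "
from workcell import ctrl
print(ctrl.sign_off())"
```

```text
the job is handed in; nothing more can be done
None
```

The job is handed in at about 31 s: I opened the flap to its stop, laid both boards flat in the tote and pushed the flap fully shut again, and the mug, bottle and spatula did not move in the camera check.

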